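# Clamp a mould half in a coaxial-drive drilling stage with the small knob only

### The job

Lay the mould half, cavity up, on the bed of the drilling stage between the sliding jaw and the end screw, then close the jaw with the small top knob until the mould is lightly nipped against the end screw (about 10 N; the cast is soft, so never let the nip exceed 25 N) and let go. The cross feed is already set to the vent line: do not turn the broad ring under the knob, do not push the jaw by hand, and leave the tin, brush and spanner where they lie.

Things in the scene. Friction and masses are not known exactly. Their poses are not given: they have to be found in the camera images.
- mould_half: Cream cast mould half, a rigid open tray 66 (x) x 110 (y) x 35 (z) mm, 0.12 to 0.24 kg. Origin: centre of its underside; z up through the open cavity, y along its length. It starts on the bench; lift it by its 66 mm width. A half turn about z makes no difference.
- bed (a point): Point on the flat top of the stage's bed, 32 mm over the bench. Bed frame: z up, y along the jaw's closing travel towards the end screw, x across. The mould lies here lengthwise along y, centred in x. The opening between jaw pad and end screw is 116 to 127 mm at the start. The bed is 112 mm wide; with jaw, screw and knobs it rides on a cross slide along x.
- jaw: Sliding jaw: aluminium block 56 x 22 x 34 mm, 37 mm over the bed at its top, with a sprung rubber-faced pad (20 N/mm) 42 mm wide, 7 to 29 mm over the bed. Pad face at bed y = -65 mm + 6 mm per rad of fine_knob. Body origin: bed y = -19 mm + the same, 10 mm under the bed top, away from the block. The drive holds its place when let go.
- lug_face (a point): Inner face of the fixed end lug (46 mm wide, 36 mm over the bed), 20 mm over the bed, at bed y = +76 mm. The end screw comes out of it towards the jaw: round steel pad of 22 mm diameter centred on this point, its face 11 to 17 mm in front (bed y +65 to +59 mm); how far it is wound in differs each time and is not measured.
- fine_knob (a joint): Angle of the small upper knob, rad: 0 jaw fully open, grows clockwise seen from above, closing the jaw 6 mm per rad (limit 5.2). Starts at 0.5 to 1.2; closing takes 1.3 to 3.1 rad: two or three grasps. Drag about 0.15 Nm, so it stays where left, and the torque on a hand that stops depends on how it came to rest. Nipping adds to it: over equal small steps of turn, 0.06 Nm and 0.11 rad per 10 N.
- knob_top (a point): Centre of the top face of the small knob: knurled aluminium, 28 mm diameter, 17 mm high, vertical axis, top face 103 mm over the bench. Under it, after a 2 mm neck, comes the broad ring. Axes turn with the knob; the black line on its top points along its -x. The knob stands at bed y = -131 mm, higher than jaw and mould.
- cross_ring (a joint): Angle of the broad outer ring, rad, clockwise from above. Starts anywhere in -0.9 to 0.9 and must stay as found. It moves the whole carriage along bed +x by 10 mm per rad; shoving the carriage sideways with more than about 25 N turns it too.
- ring_mark (a point): Black line on the top face of the broad ring, 26 mm from its axis. The ring: knurled aluminium, 58 mm diameter, 14 mm high, coaxial with the small knob and directly under it, top face 84 mm over the bench, 19 mm below the knob's top face.
- screw_tin: Open round white tin with screws, 74 mm diameter, 45 mm high, origin at the centre of its underside. Bystander, loose.
- brush: Flat brush lying on the bench, 185 mm long (along its y), 33 mm wide, 12 mm high, origin at the centre of its underside. Bystander, loose.
- spanner: Steel combination spanner lying on the bench, 173 mm long (along its y), 25 mm wide, 7 mm high, origin at the centre of its underside. Bystander, loose.

How it is judged:
By the outcome, as a careful person would: the job done as asked, in the order asked, and still so for the second after the job is handed in, with the robot touching nothing.
It also fails if it takes over 72 s, if anything falls off the work surface, if the arm or the gripper's body presses on something with over 40 N, if the wrist force passes 120 N, or if a joint passes its speed limit or range.

### The arm

A 6-joint arm with a two-finger parallel gripper is mounted at the origin on a cart in front of the work surface, level with it; the furniture and walls round the work are solid. World frame = base frame: x ahead of the robot, y to its left, z up, the work surface at z = 0. Lengths are in m, angles in rad, forces in N, time in s.
With the tool pointing down it reaches from about 0.35 to 0.95 m from the base axis. Payload 17.4 kg.
Tool frame: the origin (TCP) lies on the centre line of the jaws, within the pads' length; the fingertips stand 8 mm ahead of it and the grasp point (between the pads) lies 11 mm behind it (robot.tip_reach is the distance from the TCP to the fingertips, in m); z points along the fingers, y is the line along which they close (so a half turn about z gives the same grasp; the last joint's range is limited). The gripper opens to 93 mm and grips with 3 to 60 N. Pads are 15 mm wide; open, the fingers measure 128 mm over their backs; the gripper's body (75 mm by 188 mm) begins 65 mm behind the grasp point.
Start: joints at [-1.162, 0.116, 1.442, -0, 1.584, -0.038], TCP at [0.292, -0.609, 0.201] pointing down, gripper open.
Joint ranges: [-2.83, 2.83], [-0.83, 2.19], [0.07, 2.5], [-1.14, 4.28], [0.01, 3], [-2.97, 2.97]. Speed limits (rad/s): [1.89, 1.89, 2.22, 3.14, 3.14, 3.14].

### API

Orientations are given as a unit quaternion [x, y, z, w].
In Python, from rig import robot gives the robot as it stands.
- The arm moves only by the shell command python3 jog.py, which reads ROWS from standard input. ROWS is 1 to 8 rows, one to a line, with the numbers parted by spaces; each row has 7 numbers: a rotation vector rx, ry, rz in parts of the range, where 1.0 means 4 rad, then dx, dy, dz in parts of the range, where 1.0 means 100 cm, then the finger opening in m; each row is the pose to reach, as a shift and turn from the pose commanded when the command began, along the tool's axes at that moment; what a row does not reach only later rows make up. A row lasts 1/8 s, in which the tool goes at most 0.0625 m and 0.188 rad, less where a joint would pass 70% of its speed; a pose out of reach is approached as far as the arm can. The fingers move at their own pace and stop on an object; the grip force is fixed at half the most. Time passes only in rows, so rows that do not move let the fingers close. It prints the time, the measured TCP pose, the force, the opening and the grip force at its end. A shift or turn number past 1, either way, is cut back to 1. Input that does not fit is refused with a message, and nothing moves.
- robot.state(): the state, without advancing time (a new reading comes with each control period).
- robot.read_camera(name): name is "side" or "top"; returns the picture (400x640x3 uint8, red, green, blue); there is no depth.
- robot.camera_model(name): a dict with "K" (3x3 intrinsics, pixels), "T" (4x4, takes a point from camera to world coordinates). Camera axes: x right, y up, looking along -z (the intrinsics and any distortion apply to the point x, -y, -z); pixel columns grow to the right and rows downward; lengths in m; the calibration is good to about 2 mm. A picture is of the moment at which its call begins. camera_model takes no time and is no camera call.
- robot.finish_job(): hands the job in; it is judged then, once.
The state is a dict: "time": time; "joint_positions": joint angles; "dq": joint speeds; "effort": joint torques, N m; "eef_pos": TCP position; "orientation": TCP orientation; "contact_force": force on the tool from outside, world axes, zero at the start; "torque": the same for the moment, N m; "grip_width": finger opening in m; "grasp_force": force on a finger pad.
Only numpy, scipy, OpenCV 4.12 (cv2) and the standard library are available. Lean on these libraries where they do the work, as an engineer would, in place of code of your own. Each camera call takes 0.05 s, during which the arm holds its last target. There are 200 camera calls.

## Working session

There is one attempt and no reset: what is moved stays moved. The work goes in short steps, Python scripts to look and compute and a shell command to move; the robot and the scene stay as the last step left them, time stands still between calls to the robot, and variables do not carry over. Pictures are saved under pics/ and viewed, at most 10 in all, crops included, and the job is handed in when it is done.

```bash
ls; mkdir -p pics
python3 - <<'E'
from rig import robot
import cv2,numpy as np
for n in ("side","top"):
    im=robot.read_camera(n); cv2.imwrite(f"pics/{n}0.png",im[:,:,::-1])
    m=robot.camera_model(n); print(n,{k:np.round(v,4).tolist() if not isinstance(v,str) else v for k,v in m.items()})
s=robot.state();print(s)
E
```

```text
jog.py
pics
rig.py
side {'K': [[402.9283, 0.0, 314.2276], [0.0, 402.9283, 199.4594], [0.0, 0.0, 1.0]], 'T': [[-0.8968, 0.2388, -0.3725, 0.1249], [-0.4424, -0.4739, 0.7614, 0.8733], [0.0053, 0.8476, 0.5306, 0.7301], [0.0, 0.0, 0.0, 1.0]]}
top {'K': [[464.6447, 0.0, 322.5902], [0.0, 464.6447, 197.1323], [0.0, 0.0, 1.0]], 'T': [[-0.019, 0.9971, -0.0731, 0.4965], [-0.9996, -0.0205, -0.0199, -0.0157], [-0.0213, 0.0727, 0.9971, 1.2488], [0.0, 0.0, 0.0, 1.0]]}
{'time': 0.1, 'joint_positions': array([-1.16177716e+00,  1.16420577e-01,  1.44218520e+00,  4.12205451e-05,
        1.58398004e+00, -3.77772735e-02]), 'dq': array([ 0.00017758, -0.0012507 , -0.00256532,  0.00062679, -0.00012095,
        0.00113434]), 'effort': array([ 4.21047051e-03, -7.22891665e+01, -6.23865581e+01,  7.83018116e-02,
        2.27583584e-02, -4.26615918e-05]), 'eef_pos': array([ 0.29159444, -0.6085546 ,  0.19989901]), 'orientation': array([ 9.75150045e-01,  2.21544898e-01, -7.13925307e-05, -4.91852526e-04]), 'contact_force': array([0.05134268, 0.01562569, 0.32016398]), 'torque': array([ 0.00413645,  0.01604108, -0.01739874]), 'grasp_force': 0.0, 'grip_width': 0.09311705045491991}
```

View pics/top0.png

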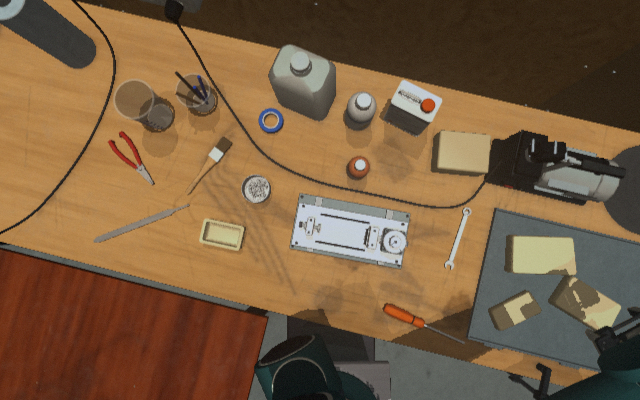

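View pics/side0.png

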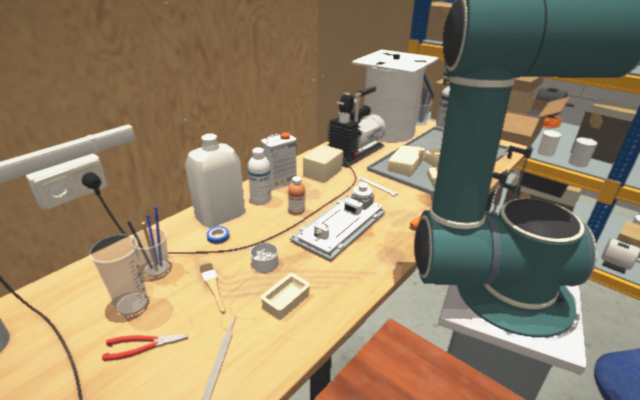

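The top view shows the mould at about (222,234), the tin at (257,189), the knob and ring at (395,242), the jaw at (372,237) and the end lug at (310,227). The side view confirms this. Next I'll zoom in.

```bash
python3 - <<'E'
import cv2,numpy as np
t=cv2.imread("pics/top0.png"); s=cv2.imread("pics/side0.png")
a=cv2.resize(t[185:275,280:420],None,fx=5.7,fy=5.7,interpolation=cv2.INTER_CUBIC)
cv2.imwrite("pics/c1.png",a)
E
cat > h.py <<'E'
import numpy as np,cv2
from rig import robot
def ray(n,u,v):
    m=robot.camera_model(n);K=m["K"];T=m["T"]
    d=np.array([(u-K[0][2])/K[0][0],-(v-K[1][2])/K[1][1],-1.]);return T[:3,3],T[:3,:3]@d
def pt(n,u,v,z):
    o,d=ray(n,u,v);return o+d*(z-o[2])/d[2]
def pix(n,p):
    m=robot.camera_model(n);q=np.linalg.inv(m["T"])@np.r_[p,1];K=m["K"]
    return np.array([K[0][2]-K[0][0]*q[0]/q[2],K[1][2]+K[1][1]*q[1]/q[2]])
E
python3 - <<'E'
from h import *
t=cv2.imread("pics/top0.png");hsv=cv2.cvtColor(t,cv2.COLOR_BGR2HSV)
print(hsv[234,215:230:4].tolist(),hsv[221,205:240:8].tolist(), hsv[260,200:240:10].tolist())
# mould: low-saturation vs wood
m=((hsv[...,1]<115)&(hsv[...,2]>120)).astype(np.uint8)*255
r=np.zeros_like(m);r[205:265,185:255]=m[205:265,185:255]
c=max(cv2.findContours(r,0,2)[0],key=cv2.contourArea);b=cv2.minAreaRect(c);print(b)
B=cv2.boxPoints(b);print(B)
P=np.array([pt("top",*q,0.035) for q in B]);print(P.round(4),P.mean(0),np.linalg.norm(np.diff(P,axis=0),axis=1))
E
```

```text
[[25, 75, 197], [27, 72, 197], [28, 72, 196], [26, 66, 196]] [[27, 70, 197], [23, 78, 196], [19, 100, 151], [16, 141, 159], [15, 137, 168]] [[15, 148, 176], [16, 150, 170], [15, 149, 182], [16, 154, 179]]
((221.13223266601562, 233.87652587890625), (41.70834732055664, 25.789812088012695), 11.9761323928833)
[[198.05621 242.16344]
 [203.40771 216.93495]
 [244.20825 225.58961]
 [238.85675 250.8181 ]]
[[0.4741 0.3366 0.035 ]
 [0.5398 0.3225 0.035 ]
 [0.5151 0.2151 0.035 ]
 [0.4497 0.2295 0.035 ]] [0.49466595 0.27592796 0.035     ] [0.06720685 0.11020169 0.06698525]
```

View pics/c1.png

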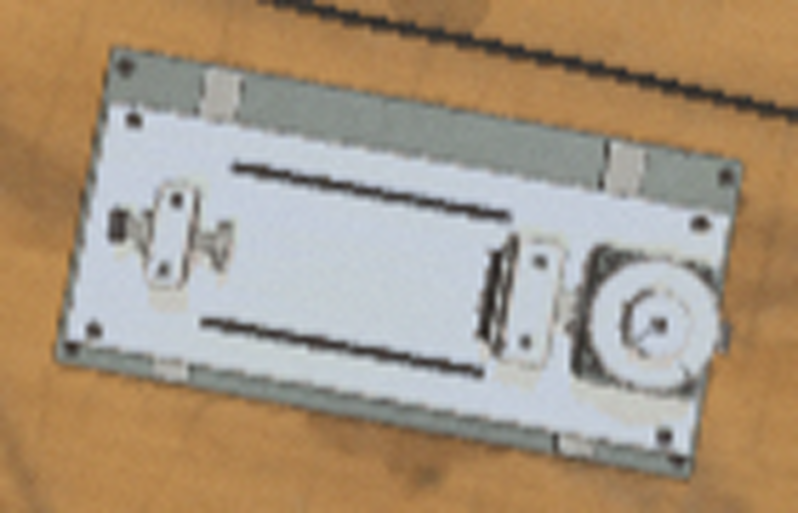

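The crop shows the end lug at (175,237), the screw face at about u=232, the jaw pad at about u=485 and the knob centre at (657,323). The plate's corner screws are at (134,120), (700,223), (664,437) and (94,330).

```bash
cat >> h.py <<'E'
def c(u,v): return 280+(u+.5)/5.7-.5,185+(v+.5)/5.7-.5
E
python3 - <<'E'
from h import *
P=lambda u,v,z: pt("top",*c(u,v),z)[:2]
sc=np.array([P(*q,.032) for q in [(134,120),(700,223),(664,437),(94,330)]]);print(sc.round(4))
L=(sc[0]+sc[3])/2;R=(sc[1]+sc[2])/2
yd=(L-R)/np.linalg.norm(L-R);print("bed y dir",yd,"mid",(L+R)/2)
for q in [((510,215),(235,166)),((482,373),(203,322)),((664,437),(94,330)),((700,223),(134,120))]:
    a,b=P(*q[0],.032),P(*q[1],.032);d=b-a;print("slot dir",d/np.linalg.norm(d),np.linalg.norm(d))
xd=np.array([yd[1],-yd[0]])
k=P(657,323,.103);print("knob",k,"ring",P(653,326,.084))
lugtop=P(175,237,.068)
b=k+.131*yd;print("bed origin from knob",b)
f=lambda n,p:print(n,"bed x,y mm",np.round([1e3*(p-b)@xd,1e3*(p-b)@yd],1))
f("lugtop",lugtop);f("lug face edge",P(192,240,.068));f("lug outer",P(152,234,.068));f("screw face",P(233,245,.06));f("pad top",P(488,295,.061));f("jaw blk",P(532,302,.069))
for q in [(510,215),(235,166),(482,373),(203,322)]:f("slot",P(*q,.032))
for q in sc:f("screw",q)
# side view check of knob
print("side px knob",pix("side",np.r_[k,.103]),"mould",pix("side",[.4947,.2759,.035]))
f("knobmark",P(638,342,.103))
E
python3 - <<'E'
import cv2
s=cv2.imread("pics/side0.png")
cv2.imwrite("pics/c2.png",cv2.resize(s[175:260,285:400],None,fx=6,fy=6,interpolation=cv2.INTER_CUBIC))
E
```

```text
[[ 0.5644  0.0602]
 [ 0.512  -0.1981]
 [ 0.4152 -0.1787]
 [ 0.4685  0.08  ]]
bed y dir [0.20014621 0.97976604] mid [ 0.49002426 -0.05914468]
slot dir [0.1948367 0.9808357] 0.12798561734268693
slot dir [0.19721599 0.98036006] 0.12942783570379657
slot dir [0.20150597 0.97948729] 0.26417115333377317
slot dir [0.19878259 0.98004361] 0.2634984762135074
knob [ 0.46860477 -0.16768501] ring [ 0.46687059 -0.16842484]
bed origin from knob [ 0.49482392 -0.03933566]
lugtop bed x,y mm [-1.3 81.2]
lug face edge bed x,y mm [-1.2 73.5]
lug outer bed x,y mm [-1.8 91.5]
screw face bed x,y mm [-0.  55.4]
pad top bed x,y mm [ -1.3 -60.6]
jaw blk bed x,y mm [ -0.8 -79.7]
slot bed x,y mm [ 36.5 -66.2]
slot bed x,y mm [35.8 61.8]
slot bed x,y mm [-36.7 -66.2]
slot bed x,y mm [-37.   63.2]
screw bed x,y mm [ 48.2 111.4]
screw bed x,y mm [  48.6 -152.1]
screw bed x,y mm [ -50.1 -152.5]
screw bed x,y mm [-49.7 111.7]
side px knob [362.10377073 185.36574502] mould [284.44540374 290.72270447]
knobmark bed x,y mm [  -9.5 -124.4]
```

View pics/c2.png

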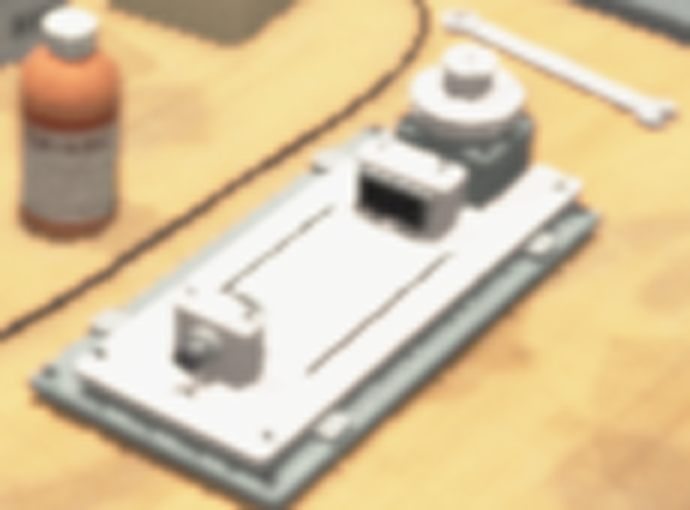

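The side crop agrees with the layout, with the knob top near (470,55) against a predicted (465,64). The opening measures about 117 mm. Now the first move.

```bash
cat >> h.py <<'E'
from scipy.spatial.transform import Rotation as Ro
def rel(p,yaw):
    "tool-axes turn and shift to a tool-down pose at p with tool x at world angle yaw"
    s=robot.state();R=Ro.from_quat(s["orientation"])
    G=Ro.from_matrix(np.array([[np.cos(yaw),np.sin(yaw),0],[np.sin(yaw),-np.cos(yaw),0],[0,0,-1]]))
    print("turn",(R.inv()*G).as_rotvec().round(4),"shift",R.inv().apply(np.array(p)-s["eef_pos"]).round(4))
def st():
    s=robot.state();R=Ro.from_quat(s["orientation"]).as_matrix()
    print(s["time"],s["eef_pos"].round(4),"yaw",np.arctan2(R[1,0],R[0,0]).round(4),"z",R[:,2].round(4),"F",s["contact_force"].round(2),"M",s["torque"].round(3),"w",round(s["grip_width"],4),s["grasp_force"],"q",s["joint_positions"].round(3))
E
python3 -c "
from h import *
st();rel([.4947,.2759,.15],np.arctan2(.9744,.2247));rel([.4947,.2759,.016],np.arctan2(.9744,.2247))
print(pt('top',257,189,.045))"
```

```text
0.1 [ 0.2916 -0.6086  0.1999] yaw 0.4468 z [-4.e-04  9.e-04 -1.e+00] F [0.05 0.02 0.32] M [ 0.004  0.016 -0.017] w 0.0931 0.0 q [-1.162  0.116  1.442  0.     1.584 -0.038]
turn [-9.000e-04 -5.000e-04 -8.974e-01] shift [ 0.5653 -0.7098  0.0506]
turn [-9.000e-04 -5.000e-04 -8.974e-01] shift [ 0.5653 -0.7097  0.1846]
[0.609577   0.17905498 0.045     ]
```

Careful with the scale: turns go in shares of 4 rad. That gives: -0.897 rad is -0.2243.

```bash
echo '0 0 -0.045 0.038 -0.047 0 0.093
0 0 -0.09 0.076 -0.095 0 0.093
0 0 -0.135 0.114 -0.142 0 0.093
0 0 -0.18 0.152 -0.19 0 0.093
0 0 -0.2243 0.19 -0.237 0 0.093
0 0 -0.2243 0.228 -0.285 0 0.093
0 0 -0.2243 0.266 -0.332 0 0.093
0 0 -0.2243 0.304 -0.38 0 0.093' | python3 jog.py; python3 -c "
from h import *
st();rel([.4947,.2759,.15],np.arctan2(.9744,.2247))"
```

```text
time: 1.1
eef_pos: [0.4015, -0.1328, 0.2005]
orientation: [0.783, 0.622, 0.0, 0.0]
contact_force: [1.8, -0.0, -0.6]
grip_width: 0.0928
grasp_force: 0.0
1.1 [ 0.4015 -0.1328  0.2005] yaw 1.3433 z [ 4.e-04 -0.e+00 -1.e+00] F [ 1.81 -0.01 -0.58] M [-0.017 -0.047 -0.024] w 0.0928 0.0 q [-0.38  -0.457  1.944  0.     1.654 -0.152]
turn [ 0.0004 -0.     -0.0008] shift [ 0.4192 -0.0014  0.0505]
```

```bash
echo '0 0 0 0.06 0 0 0.093
0 0 0 0.12 0 0 0.093
0 0 0 0.18 0 0.01 0.093
0 0 0 0.24 0 0.02 0.093
0 0 0 0.3 0 0.03 0.093
0 0 0 0.36 0 0.05 0.093
0 0 0 0.4175 -0.0015 0.06 0.093
0 0 0 0.4175 -0.0015 0.1 0.093' | python3 jog.py; python3 -c "
from h import *
st();rel([.4947,.2759,.016],np.arctan2(.9744,.2247))"
```

```text
time: 2.1
eef_pos: [0.4948, 0.276, 0.1008]
orientation: [0.782, 0.624, 0.001, 0.0]
contact_force: [0.7, -0.9, -2.0]
grip_width: 0.0929
grasp_force: 0.0
2.1 [0.4948 0.276  0.1008] yaw 1.3472 z [ 0.0017  0.0014 -1.    ] F [ 0.66 -0.91 -1.97] M [-0.059 -0.114 -0.009] w 0.0929 0.0 q [ 0.464 -0.077  1.801  0.     1.416  0.687]
turn [ 0.0014 -0.0017  0.003 ] shift [-0.0002 -0.0002  0.0848]
```

```bash
echo '0 0 0 0 0 0.055 0.093
0 0 0 0 0 0.083 0.093
0 0 0 0 0 0.084 0.093
0 0 0 0 0 0.084 0.06
0 0 0 0 0 0.084 0.06
0 0 0 0 0 0.084 0.06
0 0 0 0 0 0.084 0.06' | python3 jog.py ; python3 -c "
from h import *
st()"
```

```text
time: 2.98
eef_pos: [0.4943, 0.2725, 0.0171]
orientation: [0.783, 0.622, 0.0, 0.0]
contact_force: [0.1, -0.0, 1.0]
grip_width: 0.0614
grasp_force: 0.7
2.975 [0.4943 0.2725 0.0171] yaw 1.3438 z [ 7.e-04  3.e-04 -1.e+00] F [ 0.12 -0.01  0.95] M [ 0.007 -0.08  -0.031] w 0.0614 0.7310200892413832 q [ 0.459 -0.012  1.88  -0.     1.272  0.686]
```

Run:
```python
from h import *
s=robot.read_camera("side")[:,:,::-1];t=robot.read_camera("top")[:,:,::-1]
a=cv2.resize(s[220:340,210:350],(560,480));b=cv2.resize(t[190:270,190:250],(240*3//2,480))
cv2.imwrite("pics/g1.png",np.hstack([a[:, :440],b]));st()
```

```text
3.075 [0.4944 0.2725 0.017 ] yaw 1.3437 z [ 7.e-04  3.e-04 -1.e+00] F [-0.18 -0.28  2.94] M [-0.06  -0.127 -0.03 ] w 0.0601 1.5967623197366265 q [ 0.459 -0.012  1.88  -0.     1.272  0.686]
```

View pics/g1.png

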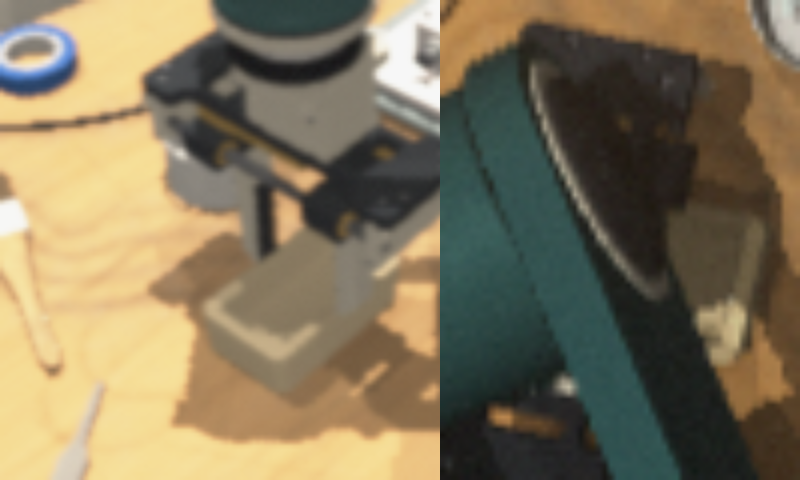

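Run:
```python
from h import *
s=robot.state();R=Ro.from_quat(s["orientation"]);p=s["eef_pos"]
for y in(-.03,-.047,.03,.047):
  for z in(.008,-.04):
    w=p+R.apply([0,y,z]);u=pix("side",w);print(y,z,w.round(3),u.round(1),"crop",((u-[210,220])*4).round(0))
# mould rim corners/bottom in side
for q in [(.4741,.3366),(.5398,.3225),(.5151,.2151),(.4497,.2295)]:
    for z in(.035,0):u=pix("side",[*q,z]);print(q,z,((u-[210,220])*4).round(0))
```

```text
-0.03 0.008 [0.465 0.279 0.009] [294.9 303.6] crop [340. 334.]
-0.03 -0.04 [0.465 0.279 0.057] [294.5 288.9] crop [338. 276.]
-0.047 0.008 [0.449 0.283 0.009] [300.3 307. ] crop [361. 348.]
-0.047 -0.04 [0.449 0.283 0.057] [300.  292.3] crop [360. 289.]
0.03 0.008 [0.524 0.266 0.009] [276.7 291.9] crop [267. 288.]
0.03 -0.04 [0.524 0.266 0.057] [275.8 277.4] crop [263. 230.]
0.047 0.008 [0.54  0.262 0.009] [271.7 288.8] crop [247. 275.]
0.047 -0.04 [0.54  0.262 0.057] [270.7 274.3] crop [243. 217.]
(0.4741, 0.3366) 0.035 [276. 364.]
(0.4741, 0.3366) 0 [278. 407.]
(0.5398, 0.3225) 0.035 [191. 309.]
(0.5398, 0.3225) 0 [195. 352.]
(0.5151, 0.2151) 0.035 [318. 210.]
(0.5151, 0.2151) 0 [319. 251.]
(0.4497, 0.2295) 0.035 [400. 257.]
(0.4497, 0.2295) 0 [400. 299.]
```

```bash
echo '0 0 0 0 0 0 0.04
0 0 0 0 0 0 0.04
0 0 0 0 0 0 0.04' | python3 jog.py
python3 - <<'E'
from h import *
s=robot.read_camera("side")[:,:,::-1]
cv2.imwrite("pics/g2.png",cv2.resize(s[250:330,240:330],None,fx=7,fy=7,interpolation=cv2.INTER_CUBIC));st()
E
```

```text
time: 3.45
eef_pos: [0.4939, 0.2723, 0.0163]
orientation: [0.783, 0.622, -0.0, -0.0]
contact_force: [0.1, 0.3, 0.1]
grip_width: 0.0404
grasp_force: 0.0
3.5 [0.4939 0.2724 0.0163] yaw 1.3438 z [-4.e-04 -2.e-04 -1.e+00] F [-0.28  0.77 -0.11] M [-0.06  -0.068  0.014] w 0.0405 0.0 q [ 0.459 -0.011  1.881  0.     1.272  0.686]
```

View pics/g2.png

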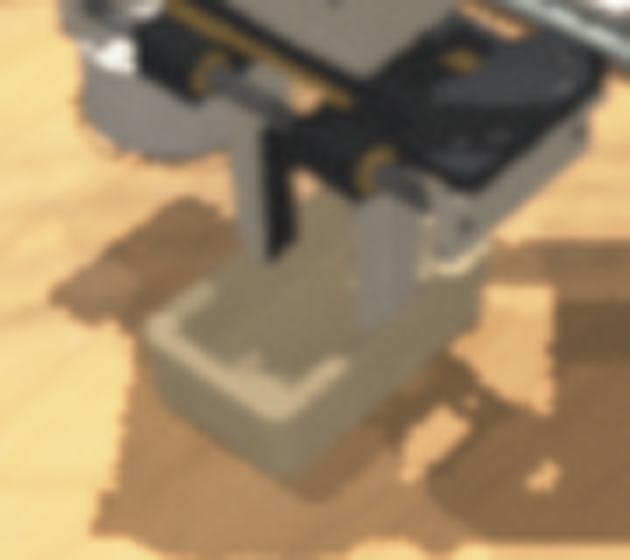

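The fingers seem to have closed above or inside the tray rather than on it. I'll check the tip reach, lift, and compare the observed tip position with the predicted one.

```bash
echo '0 0 0 0 0 -0.03 0.04
0 0 0 0 0 -0.06 0.04
0 0 0 0 0 -0.06 0.093
0 0 0 0 0 -0.06 0.093
0 0 0 0 0 -0.06 0.093' | python3 jog.py
python3 - <<'E'
from h import *
print("tip",robot.tip_reach)
st();s=robot.read_camera("side")[:,:,::-1]
st_=robot.state();R=Ro.from_quat(st_["orientation"]);p=st_["eef_pos"]
a=cv2.resize(s[230:330,230:340],None,fx=6,fy=6,interpolation=cv2.INTER_CUBIC)
for y in(-.0465,-.064,.0465,.064):
  for x in (-.0075,.0075):
    u=pix("side",p+R.apply([x,y,.008]));cv2.circle(a,tuple(int(k) for k in (u-[230,230])*6+3),3,(0,0,255),-1)
cv2.imwrite("pics/g3.png",a)
E
```

```text
time: 4.12
eef_pos: [0.4936, 0.2722, 0.0753]
orientation: [0.783, 0.622, -0.001, -0.0]
contact_force: [0.6, -0.2, -0.2]
grip_width: 0.0654
grasp_force: 0.0
tip 0.008
4.125 [0.4936 0.2722 0.0753] yaw 1.3438 z [-1.5e-03 -8.0e-04 -1.0e+00] F [ 0.55 -0.23 -0.17] M [-0.04  -0.062 -0.059] w 0.0654 0.0 q [ 0.459 -0.063  1.83  -0.     1.377  0.686]
```

View pics/g3.png

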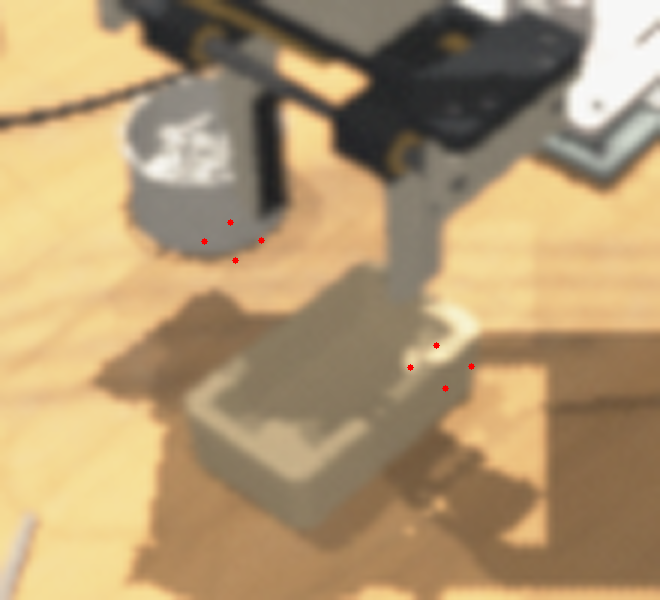

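```bash
echo '0 0 0 0 0 0 0.093
0 0 0 0 0 0.03 0.093
0 0 0 0 0 0.06 0.093
0 0 0 0 0 0.067 0.093
0 0 0 0 0 0.069 0.093
0 0 0 0 0 0.069 0.093' | python3 jog.py
python3 - <<'E'
from h import *
st();s=robot.read_camera("side")[:,:,::-1]
st_=robot.state();R=Ro.from_quat(st_["orientation"]);p=st_["eef_pos"]
a=cv2.resize(s[230:330,230:340],None,fx=6,fy=6,interpolation=cv2.INTER_CUBIC)
for y in(-.0465,-.064,.0465,.064):
  for x in (-.0075,.0075):
    u=pix("side",p+R.apply([x,y,.008]));cv2.circle(a,tuple(int(k) for k in (u-[230,230])*6+3),3,(0,0,255),-1)
cv2.imwrite("pics/g4.png",a)
E
```

```text
time: 4.92
eef_pos: [0.4946, 0.2727, 0.0086]
orientation: [0.783, 0.622, 0.001, 0.0]
contact_force: [0.4, -0.2, -0.4]
grip_width: 0.0931
grasp_force: 0.0
4.925 [0.4946 0.2727 0.0086] yaw 1.3438 z [ 1.1e-03  6.0e-04 -1.0e+00] F [ 0.43 -0.23 -0.44] M [-0.033 -0.075  0.017] w 0.0931 0.0 q [ 0.459 -0.003  1.886  0.     1.257  0.686]
```

View pics/g4.png

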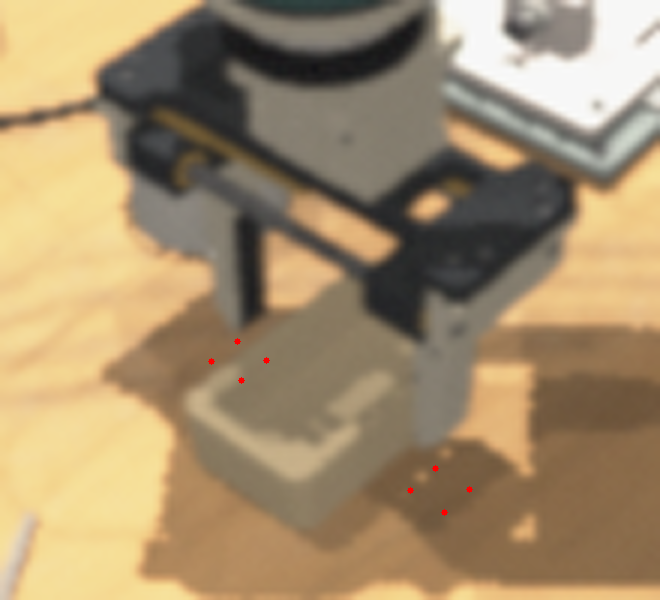

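The tips appear about 8 px (roughly 20–25 mm) higher than predicted and aren't touching the bench. I'll go down in small steps.

```bash
echo '0 0 0 0 0 0.004 0.093
0 0 0 0 0 0.006 0.093' | python3 jog.py; echo '0 0 0 0 0 0.003 0.093
0 0 0 0 0 0.005 0.093
0 0 0 0 0 0.005 0.093' | python3 jog.py
```

```text
time: 5.22
eef_pos: [0.4941, 0.2724, 0.0015]
orientation: [0.783, 0.622, 0.0, 0.0]
contact_force: [-0.4, -0.1, 0.9]
grip_width: 0.0931
grasp_force: 0.0
time: 5.6
eef_pos: [0.494, 0.2724, -0.0036]
orientation: [0.783, 0.622, -0.0, -0.0]
contact_force: [-0.5, -0.9, 0.5]
grip_width: 0.093
grasp_force: 0.0
```

```bash
echo '0 0 0 0 0 0.003 0.093
0 0 0 0 0 0.004 0.093
0 0 0 0 0 0.004 0.04
0 0 0 0 0 0.004 0.04
0 0 0 0 0 0.004 0.04
0 0 0 0 0 0.004 0.04' | python3 jog.py; python3 -c "
from h import *
st()"
```

```text
time: 6.35
eef_pos: [0.4942, 0.2724, -0.0074]
orientation: [0.783, 0.622, 0.0, 0.0]
contact_force: [0.1, -0.5, 0.2]
grip_width: 0.065
grasp_force: 30.0
6.35 [ 0.4942  0.2724 -0.0074] yaw 1.3437 z [ 2.e-04  1.e-04 -1.e+00] F [ 0.08 -0.5   0.18] M [-0.038 -0.09  -0.004] w 0.065 29.99935929005005 q [ 0.459  0.014  1.898 -0.     1.23   0.686]
```

Gripped at 65 mm with 30 N. The mould underside corresponds to TCP z = -0.0074. Now I'll lift and carry it over the bed.

```bash
python3 -c "
from h import *
rel([.4932,-.045,.095],1.370)"
```

```text
turn [ 0.0001 -0.0001 -0.0263] shift [-0.3095  0.0705 -0.1024]
```

Converted, -0.0263 rad is -0.0066.

```bash
echo '0 0 0 0 0 -0.04 0.04
0 0 0 -0.02 0.004 -0.09 0.04
0 0 -0.0025 -0.075 0.017 -0.1024 0.04
0 0 -0.0066 -0.135 0.03 -0.1024 0.04
0 0 -0.0066 -0.195 0.044 -0.1024 0.04
0 0 -0.0066 -0.25 0.057 -0.1024 0.04
0 0 -0.0066 -0.295 0.067 -0.1024 0.04
0 0 -0.0066 -0.3095 0.0705 -0.1024 0.04' | python3 jog.py; echo '0 0 0 0 0 0 0.04
0 0 0 0 0 0 0.04' | python3 jog.py
python3 - <<'E'
from h import *
st();s=robot.read_camera("side")[:,:,::-1];t=robot.read_camera("top")[:,:,::-1]
cv2.imwrite("pics/h_s.png",s);cv2.imwrite("pics/h_t.png",t)
a=cv2.resize(s[160:270,270:410],None,fx=4,fy=4,interpolation=cv2.INTER_CUBIC);b=cv2.resize(t[185:275,350:420],None,fx=3,fy=4.9)[:440]
b=np.vstack([b,np.zeros((440-len(b),210,3),np.uint8)]) if len(b)<440 else b
cv2.imwrite("pics/h1.png",np.hstack([a,b]))
E
```

```text
time: 7.35
eef_pos: [0.4928, -0.0471, 0.0949]
orientation: [0.775, 0.632, -0.0, 0.0]
contact_force: [-0.6, -0.4, -1.9]
grip_width: 0.065
grasp_force: 30.0
time: 7.6
eef_pos: [0.4932, -0.0441, 0.0949]
orientation: [0.774, 0.633, 0.0, -0.0]
contact_force: [-0.2, 0.5, -1.9]
grip_width: 0.0652
grasp_force: 30.0
7.6 [ 0.4932 -0.0441  0.0949] yaw 1.3709 z [-2.e-04  3.e-04 -1.e+00] F [-0.24  0.49 -1.86] M [-0.046 -0.061  0.009] w 0.0652 29.998649580884376 q [-0.141 -0.237  1.951  0.     1.428  0.059]
```

View pics/h1.png

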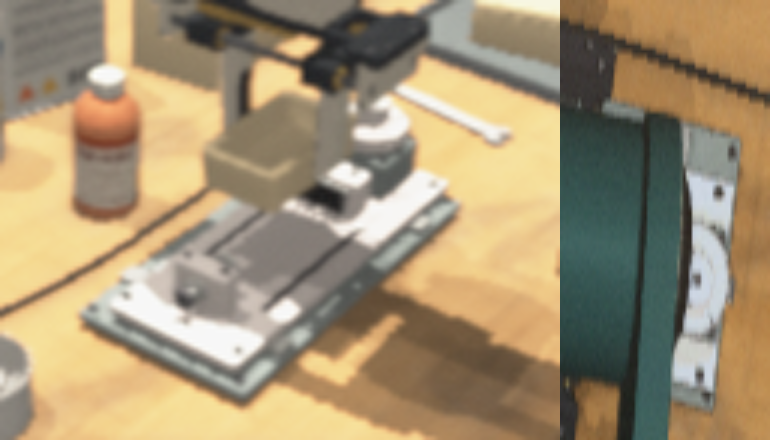

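```bash
echo '0 0 0 0 0 0.02 0.04
0 0 0 0 0 0.029 0.04
0 0 0 0 0 0.029 0.04' | python3 jog.py
python3 - <<'E'
from h import *
st();s=robot.read_camera("side")[:,:,::-1]
cv2.imwrite("pics/i_s.png",s)
a=cv2.resize(s[178:258,285:385],None,fx=7,fy=7,interpolation=cv2.INTER_CUBIC)
cv2.imwrite("pics/i1.png",a)
E
```

```text
time: 8.07
eef_pos: [0.4925, -0.0448, 0.0646]
orientation: [0.774, 0.633, -0.001, -0.001]
contact_force: [0.7, 0.3, -0.5]
grip_width: 0.0651
grasp_force: 30.0
8.075 [ 0.4925 -0.0448  0.0646] yaw 1.3703 z [-2.1e-03  3.0e-04 -1.0e+00] F [ 0.71  0.31 -0.46] M [-0.039 -0.148  0.022] w 0.0651 29.998609742397093 q [-0.142 -0.214  1.983 -0.     1.375  0.058]
```

View pics/i1.png

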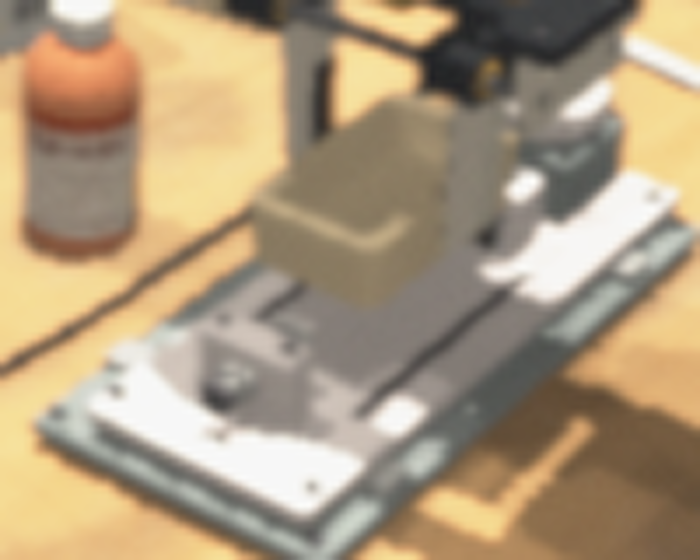

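Run:
```python
from h import *
yd=np.array([.1985,.9801]);xd=np.array([.9801,-.1985]);b=np.array([.4937,-.0415])
C=lambda u,v:(285+(u+.5)/7-.5,178+(v+.5)/7-.5)
D=lambda u,v:(285+(u+.5)/6-.5,175+(v+.5)/6-.5)
def f(n,px,z):
    p=pt("side",*px,z)[:2]-b;print(n,np.round([1e3*p@xd,1e3*p@yd],1))
f("screw(-49.5,114)",C(312,487),.032);f("same c2",D(266,435),.032)
f("screw far (-49.5,-150)",D(560,186),.032)
f("knob(0.6,-128.6)",D(470,55),.103)
f("far screw +49,114",C(120,367),.032)
f("mould end L bottom",C(262,258),.072);f("near bottom",C(373,304),.072)
f("rim L",C(255,202),.107);f("rim near",C(372,245),.107)
f("lug screw i",C(222,318),.068);f("lug screw i near",C(290,346),.068)
for q in[(510,215),(235,166),(482,373),(203,322)]:pass
f("slot end near",C(362,413),.032);f("slot end far",C(262,317),.032)
```

```text
screw(-49.5,114) [-47.1 108.8]
same c2 [-46.5 109. ]
screw far (-49.5,-150) [ -46.3 -157.7]
knob(0.6,-128.6) [   3.8 -138.9]
far screw +49,114 [62.2 94. ]
mould end L bottom [29.2 40.4]
near bottom [-26.   39.2]
rim L [25.2 51.5]
rim near [-30.   47.8]
lug screw i [19.6 80.3]
lug screw i near [-13.5  78.8]
slot end near [-35.2  57.6]
slot end far [37.2 28.7]
```

```bash
echo '0 0 0 0 0 0.01 0.04
0 0 0 0 0 0.018 0.04
0 0 0 0 0 0.018 0.04' | python3 jog.py; echo '0 0 0 0 0 0.01 0.04
0 0 0 0 0 0.018 0.04
0 0 0 0 0 0.018 0.04' | python3 jog.py;python3 -c "
from h import *
st()"
```

```text
time: 8.5
eef_pos: [0.4927, -0.045, 0.0471]
orientation: [0.774, 0.633, -0.0, -0.0]
contact_force: [0.4, -0.3, -2.7]
grip_width: 0.0655
grasp_force: 30.0
time: 8.88
eef_pos: [0.4927, -0.0449, 0.0291]
orientation: [0.774, 0.633, -0.0, -0.0]
contact_force: [-0.1, -0.2, -0.6]
grip_width: 0.0656
grasp_force: 30.0
8.875 [ 0.4927 -0.0449  0.0291] yaw 1.3701 z [-1.2e-03  2.0e-04 -1.0e+00] F [-0.15 -0.19 -0.6 ] M [-0.009 -0.099 -0.062] w 0.0656 29.998622420789616 q [-0.142 -0.182  2.016 -0.     1.309  0.058]
```

```bash
echo '0 0 0 0 0 0.003 0.04
0 0 0 0 0 0.0045 0.04
0 0 0 0 0 0.0045 0.04' | python3 jog.py; python3 -c "
from h import *
st()"
```

```text
time: 9.25
eef_pos: [0.4932, -0.045, 0.0255]
orientation: [0.774, 0.633, 0.0, -0.0]
contact_force: [0.1, -0.2, -1.5]
grip_width: 0.0655
grasp_force: 30.0
9.25 [ 0.4932 -0.045   0.0255] yaw 1.3701 z [ 0.  0. -1.] F [ 0.1  -0.17 -1.53] M [-0.114 -0.064  0.062] w 0.0655 29.99858455554204 q [-0.143 -0.178  2.019  0.     1.3    0.058]
```

```bash
echo '0 0 0 0 0 0.0012 0.04
0 0 0 0 0 0.0012 0.04
0 0 0 0 0 0.0012 0.093
0 0 0 0 0 0.0012 0.093
0 0 0 0 0 0.0012 0.093
0 0 0 0 0 -0.04 0.093
0 0 0 0 0 -0.09 0.093
0 0 0 0 0 -0.12 0.093' | python3 jog.py; python3 -c "
from h import *
st();rel([.4677,-.171,.145],np.arctan2(.9801,.1985))"
```

```text
time: 10.25
eef_pos: [0.4936, -0.0451, 0.148]
orientation: [0.774, 0.633, 0.001, 0.001]
contact_force: [0.5, -0.1, 0.3]
grip_width: 0.0931
grasp_force: 0.0
10.25 [ 0.4936 -0.0451  0.148 ] yaw 1.3701 z [ 2.2e-03 -3.0e-04 -1.0e+00] F [ 0.49 -0.08  0.3 ] M [-0.038 -0.062  0.078] w 0.0931 0.0 q [-0.143 -0.267  1.888  0.     1.518  0.058]
turn [ 0.0022 -0.0001 -0.0009] shift [-0.1286 -0.0003  0.0029]
```

```bash
echo '0 0 0 -0.06 0 0 0.093
0 0 0 -0.12 0 0 0.093
0 0 0 -0.18 0 0 0.093
0 0 0 -0.24 0 0 0.093
0 0 0 -0.3 0 0 0.093
0 0 0 -0.36 0 0 0.093
0 0 0 -0.4 0 0 0.093' | python3 jog.py
python3 - <<'E'
from h import *
st();t=robot.read_camera("top")[:,:,::-1];cv2.imwrite("pics/j_t.png",t);cv2.imwrite("pics/j_s.png",robot.read_camera("side")[:,:,::-1])
cv2.imwrite("pics/j1.png",cv2.resize(t[185:275,280:420],None,fx=5.7,fy=5.7,interpolation=cv2.INTER_CUBIC))
E
```

```text
time: 11.12
eef_pos: [0.4124, -0.4393, 0.1451]
orientation: [0.775, 0.632, -0.0, -0.0]
contact_force: [0.5, 0.6, 0.7]
grip_width: 0.0931
grasp_force: 0.0
11.125 [ 0.4124 -0.4393  0.1451] yaw 1.3687 z [-3.e-04  1.e-04 -1.e+00] F [0.54 0.63 0.71] M [-0.021 -0.117  0.007] w 0.0931 0.0 q [-0.859 -0.021  1.673 -0.     1.49  -0.657]
```

View pics/j1.png

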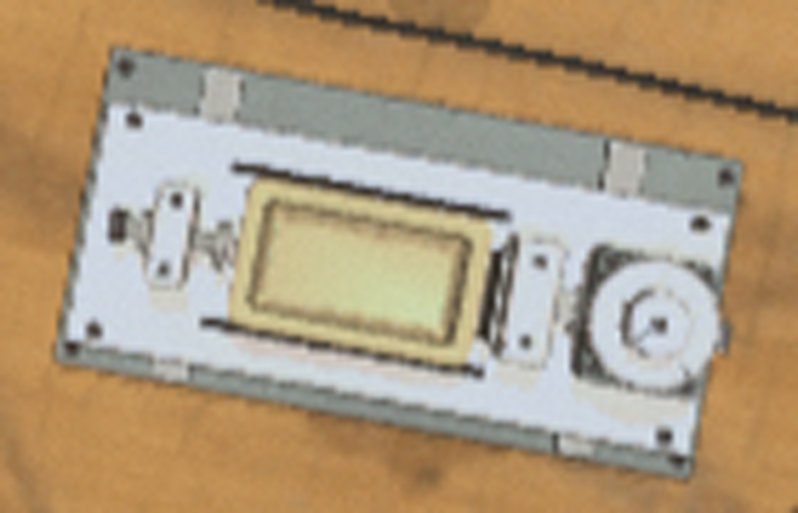

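The mould lies centred and straight between the screw pad (235,245) and the jaw pad (490,297), with a small gap at each end. The tip height is uncertain, so I'll touch the bare bench between the stage and the spanner before going near the ring.

Run:
```python
from h import *
yd=np.array([.1985,.9801]);xd=np.array([.9801,-.1985]);b=np.array([.4937,-.0415])
t=cv2.imread("pics/j_t.png");hsv=cv2.cvtColor(t,cv2.COLOR_BGR2HSV)
m=((hsv[...,0]>15)&(hsv[...,0]<40)&(hsv[...,1]>45)&(hsv[...,2]>110)).astype(np.uint8)*255
r=np.zeros_like(m);r[212:252,316:370]=m[212:252,316:370]
cc=max(cv2.findContours(r,0,2)[0],key=cv2.contourArea);B=cv2.boxPoints(cv2.minAreaRect(cc))
P=np.array([pt("top",*q,.067)[:2] for q in B]);print(P,np.linalg.norm(np.diff(P,axis=0),axis=1))
q=P.mean(0);print("mould c",q,"bed",(q-b)@xd,(q-b)@yd,"tcp rel",(np.array([.4932,-.045])-q)@xd,(np.array([.4932,-.045])-q)@yd)
st();rel([.455,-.247,.04],1.3709)
# spanner & knob check
m=cv2.cvtColor(t,cv2.COLOR_BGR2HSV)[...,1]<60
ys,xs=np.where(m[205:275,440:475]);
p=np.array([pt("top",x+440,y+205,.005)[:2] for x,y in zip(xs,ys)]);print("spanner y",p[:,1].min(),p[:,1].max(),"x",p[:,0].min(),p[:,0].max())
```

```text
[[ 0.47099158  0.01991362]
 [ 0.53772348  0.00606417]
 [ 0.51501188 -0.10313948]
 [ 0.44858377 -0.08891083]] [0.06815389 0.11154037 0.06793488]
mould c [ 0.49307768 -0.04151813] bed -0.0006063405498045566 -0.00014129886460233633 tcp rel 0.0008110405498045556 -0.00338830113539766
11.225 [ 0.4121 -0.44    0.1447] yaw 1.367 z [-9.e-04  2.e-04 -1.e+00] F [0.47 0.48 0.15] M [ 0.012 -0.111 -0.04 ] w 0.0928 0.0 q [-8.600e-01 -1.900e-02  1.672e+00 -1.000e-03  1.489e+00 -6.560e-01]
turn [-0.0009 -0.0001 -0.0039] shift [0.1977 0.003  0.1047]
spanner y -0.38263799774306984 -0.30341774055723086 x 0.39058594317258866 0.5566462859455626
```

Careful with the scale: turns go in shares of 4 rad. That gives: -0.004 rad is -0.001.

```bash
echo '0 0 0 0.06 0 0 0.03
0 0 0 0.12 0.001 0 0.03
0 0 0 0.17 0.002 0 0.03
0 0 -0.001 0.1977 0.003 0.02 0.03
0 0 -0.001 0.1977 0.003 0.07 0.03
0 0 -0.001 0.1977 0.003 0.125 0.03
0 0 -0.001 0.1977 0.003 0.147 0.03
0 0 -0.001 0.1977 0.003 0.15 0.03' | python3 jog.py; echo '0 0 0 0 0 0.001 0.03
0 0 0 0 0 0.002 0.03' | python3 jog.py; echo '0 0 0 0 0 0.001 0.03
0 0 0 0 0 0.002 0.03' | python3 jog.py
```

```text
time: 12.22
eef_pos: [0.455, -0.2429, -0.0059]
orientation: [0.773, 0.634, -0.0, -0.001]
contact_force: [0.3, 0.6, 0.3]
grip_width: 0.0303
grasp_force: 0.0
time: 12.48
eef_pos: [0.4565, -0.2442, -0.0052]
orientation: [0.773, 0.634, 0.0, 0.001]
contact_force: [-0.2, 0.0, 0.3]
grip_width: 0.0301
grasp_force: 0.0
time: 12.72
eef_pos: [0.4559, -0.244, -0.0082]
orientation: [0.773, 0.634, 0.0, 0.0]
contact_force: [0.5, -0.1, -0.7]
grip_width: 0.0298
grasp_force: 0.0
```

```bash
echo '0 0 0 0 0 0.001 0.03
0 0 0 0 0 0.0015 0.03' | python3 jog.py; echo '0 0 0 0 0 0.001 0.03
0 0 0 0 0 0.0015 0.03' | python3 jog.py;  echo '0 0 0 0 0 0.001 0.03
0 0 0 0 0 0.0015 0.03' | python3 jog.py | sed -n 2,4p
```

```text
time: 12.98
eef_pos: [0.4557, -0.2438, -0.0101]
orientation: [0.773, 0.634, -0.0, -0.0]
contact_force: [-0.8, 0.2, 0.9]
grip_width: 0.0299
grasp_force: 0.0
time: 13.22
eef_pos: [0.4557, -0.2438, -0.0117]
orientation: [0.773, 0.634, -0.0, -0.0]
contact_force: [-0.3, -0.1, 0.0]
grip_width: 0.03
grasp_force: 0.0
eef_pos: [0.4558, -0.2438, -0.0131]
orientation: [0.773, 0.634, 0.0, -0.0]
contact_force: [-0.4, 0.1, -0.7]
```

```bash
for i in 1; do echo '0 0 0 0 0 0.001 0.03
0 0 0 0 0 0.0015 0.03' | python3 jog.py| sed -n 2,4p; echo '0 0 0 0 0 0.001 0.03
0 0 0 0 0 0.0015 0.03' | python3 jog.py| sed -n 2,4p; echo '0 0 0 0 0 0.0007 0.03
0 0 0 0 0 0.001 0.03' | python3 jog.py| sed -n 2,4p; done
```

```text
eef_pos: [0.4557, -0.2438, -0.0146]
orientation: [0.773, 0.634, -0.0, -0.0]
contact_force: [-0.3, 0.2, 1.0]
eef_pos: [0.4557, -0.2438, -0.0161]
orientation: [0.773, 0.634, -0.0, -0.0]
contact_force: [-0.3, 0.2, -0.6]
eef_pos: [0.4557, -0.2438, -0.0171]
orientation: [0.773, 0.634, -0.0, -0.0]
contact_force: [-0.2, -0.2, -0.1]
```

```bash
for i in 1; do echo '0 0 0 0 0 0.001 0.03
0 0 0 0 0 0.0015 0.03' | python3 jog.py| sed -n 2,4p; echo '0 0 0 0 0 0.001 0.03
0 0 0 0 0 0.0015 0.03' | python3 jog.py| sed -n 2,4p; done
```

```text
eef_pos: [0.4559, -0.2439, -0.0179]
orientation: [0.773, 0.634, -0.0, -0.0]
contact_force: [-6.9, 3.8, 14.6]
eef_pos: [0.4559, -0.2439, -0.018]
orientation: [0.773, 0.634, -0.0, -0.0]
contact_force: [-16.1, 10.1, 35.4]
```

Contact with the bench comes at TCP z ≈ -0.0177, so the true tip height is TCP z + 0.0177. For the knob I'll put the tips at 0.089 (TCP 0.0713), closing along bed y so that gripping doesn't shove the carriage sideways.

Converted, -1.36 rad is -0.34.

```bash
echo '0 0 -0.025 0 0 -0.04 0.06
0 0 -0.07 0 0 -0.1 0.06
0 0 -0.115 0 0 -0.15 0.06
0 0 -0.16 0 0 -0.15 0.06
0 0 -0.205 0 0 -0.15 0.06
0 0 -0.25 0 0 -0.15 0.06
0 0 -0.295 0 0 -0.15 0.06
0 0 -0.34 0 0 -0.15 0.06' | python3 jog.py; echo '0 0 -0.0375 0 0 0 0.06
0 0 -0.0525 0 0 0 0.06
0 0 -0.0525 0 0 0 0.06' | python3 jog.py|sed -n 1,2p; python3 -c "
from h import *
st();rel([.4682,-.1688,.0713],1.3709+1.5708)"
```

```text
time: 15.72
eef_pos: [0.4558, -0.2438, 0.1299]
orientation: [0.199, 0.98, 0.0, -0.0]
contact_force: [0.3, -0.6, -0.3]
grip_width: 0.0598
grasp_force: 0.0
time: 16.1
eef_pos: [0.4558, -0.2438, 0.1299]
16.1 [ 0.4558 -0.2438  0.1299] yaw 2.9436 z [-0.  0. -1.] F [ 0.87 -0.06  0.11] M [ 0.034 -0.13  -0.008] w 0.06 0.0 q [-0.541 -0.206  1.868 -0.     1.48  -1.913]
turn [ 0.     -0.0001  0.0019] shift [0.0025 0.076  0.0586]
```

```bash
echo '0 0 0 0.001 0.04 0 0.06
0 0 0 0.0025 0.07 0 0.06
0 0 0 0.0025 0.076 0 0.06
0 0 0 0.0025 0.076 0.02 0.06
0 0 0 0.0025 0.076 0.04 0.06
0 0 0 0.0025 0.076 0.053 0.06
0 0 0 0.0025 0.076 0.0586 0.06
0 0 0 0.0025 0.076 0.0586 0.06' | python3 jog.py
cat >> h.py <<'E'
def av(n=6):
    a=[]
    for i in range(n):
        robot.read_camera("side");s=robot.state();a.append(np.r_[s["contact_force"],s["torque"]])
    a=np.array(a);print(round(s["time"],2),"avg F",a.mean(0)[:3].round(2),"M",a.mean(0)[3:].round(4),"sd",a.std(0)[5].round(3),"w",round(s["grip_width"],4),"g",round(s["grasp_force"],1),"z",s["eef_pos"].round(4))
E
python3 - <<'E'
from h import *
av(3);s=robot.read_camera("side")[:,:,::-1]
cv2.imwrite("pics/k1.png",cv2.resize(s[150:230,320:420],None,fx=7,fy=7,interpolation=cv2.INTER_CUBIC))
E
```

```text
time: 17.1
eef_pos: [0.4681, -0.169, 0.071]
orientation: [0.099, 0.995, 0.0, -0.0]
contact_force: [0.2, 0.5, 0.6]
grip_width: 0.0602
grasp_force: 0.0
17.25 avg F [-0.15  0.15 -0.07] M [ 0.055  -0.1667  0.0097] sd 0.009 w 0.0598 g 0.0 z [ 0.4685 -0.169   0.072 ]
```

View pics/k1.png

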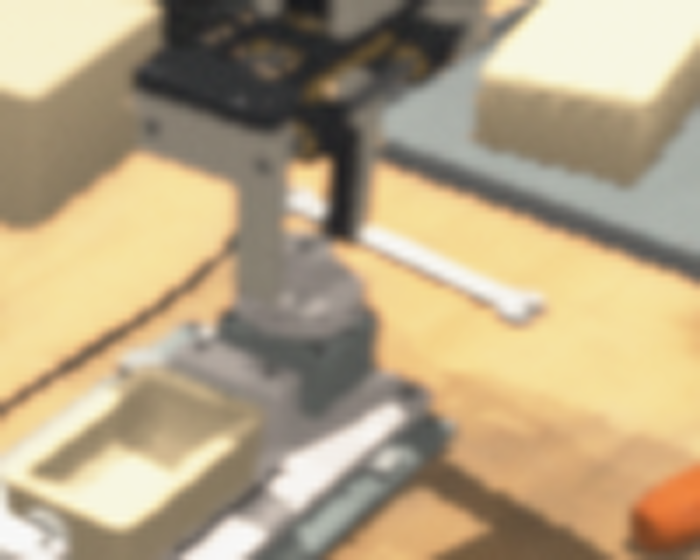

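The fingers straddle the small knob and the tips sit above the ring. I've now viewed 12 pictures, over the limit of 10, so from here I'll work from numbers only.

```bash
echo '0 0 0 0 0 0 0.02
0 0 0 0 0 0 0.02
0 0 0 0 0 0 0.02
0 0 0 0 0 0 0.02' | python3 jog.py; python3 -c "
from h import *
av(4);st()"
```

```text
time: 17.8
eef_pos: [0.4681, -0.1699, 0.0715]
orientation: [0.099, 0.995, -0.001, -0.0]
contact_force: [-1.0, -4.6, -2.1]
grip_width: 0.0266
grasp_force: 30.0
18.0 avg F [-2.11 -8.73 -0.06] M [-1.4718  0.1937  0.0255] sd 0.022 w 0.0263 g 30.0 z [ 0.4681 -0.1698  0.0715]
18.0 [ 0.4681 -0.1698  0.0715] yaw 2.9438 z [-3.e-04 -2.e-03 -1.e+00] F [-1.6  -8.97  0.04] M [-1.455  0.186  0.006] w 0.0263 29.99705135822296 q [-0.398 -0.213  1.971 -0.002  1.384 -1.771]
```

Converted, 0.3 rad is 0.075.

```bash
echo '0 0 0 0 -0.0008 0 0.02
0 0 0.025 0 -0.0008 0 0.02
0 0 0.05 0 -0.0008 0 0.02
0 0 0.075 0 -0.0008 0 0.02
0 0 0.075 0 -0.0008 0 0.02' | python3 jog.py|sed -n 1,5p; python3 -c "
from h import *
av(4);st();t=robot.read_camera('top')[:,:,::-1];cv2.imwrite('pics/l_t.png',t)"
```

```text
time: 18.62
eef_pos: [0.4681, -0.1696, 0.0714]
orientation: [0.246, 0.969, 0.0, 0.0]
contact_force: [-1.3, -1.2, 1.6]
grip_width: 0.026
18.82 avg F [-0.19 -1.21  1.55] M [-0.1239 -0.1874 -0.1115] sd 0.026 w 0.0262 g 30.0 z [ 0.4681 -0.1696  0.0715]
18.825 [ 0.4681 -0.1696  0.0715] yaw 2.6457 z [ 2.e-04 -0.e+00 -1.e+00] F [ 0.26 -0.87  1.07] M [-0.092 -0.229 -0.073] w 0.0262 29.997965097427368 q [-0.399 -0.213  1.97   0.     1.384 -1.474]
```

```bash
cat >> h.py <<'E'
import glob,os
def meas(tag,n=8):
    a=[];im=0
    for i in range(n):
        im=im+robot.read_camera("side").astype(np.float32).mean(2);s=robot.state();a.append(np.r_[s["contact_force"],s["torque"]])
    np.save(f"m_{tag}.npy",im/n);a=np.array(a).mean(0)
    R=Ro.from_quat(s["orientation"]).as_matrix();y=np.arctan2(R[1,0],R[0,0])
    b=np.load("m_0.npy");w=np.s_[198:236,312:360];g=lambda i:cv2.GaussianBlur(i[w],(0,0),1)
    sh=cv2.phaseCorrelate(g(b),g(im/n),cv2.createHanningWindow((48,38),cv2.CV_32F))
    print(tag,round(s["time"],2),"turned",(2.9438-y).round(3),"Mz",a[5].round(4),"F",a[:3].round(1),"g",round(s["grasp_force"],1),"shift",np.round(sh[0],3),"q6",s["joint_positions"][5].round(2))
E
python3 -c "
from h import *
meas('0')"
echo '0 0 0.025 0 0 0 0.02
0 0 0.05 0 0 0 0.02
0 0 0.075 0 0 0 0.02
0 0 0.075 0 0 0 0.02' | python3 jog.py|sed -n 1,2p
python3 -c "
from h import *
meas('1',5)"; echo '0 0 0.0125 0 0 0 0.02
0 0 0.0125 0 0 0 0.02' | python3 jog.py|sed -n 1p
python3 -c "
from h import *
meas('2',5)"; echo '0 0 0.0125 0 0 0 0.02
0 0 0.0125 0 0 0 0.02' | python3 jog.py|sed -n 1p
python3 -c "
from h import *
meas('3',5)"
```

```text
0 19.27 turned 0.3 Mz -0.041 F [-0.1 -1.4  1.6] g 30.0 shift [-0.  0.] q6 -1.47
time: 19.77
eef_pos: [0.4683, -0.1694, 0.0714]
1 20.02 turned 0.598 Mz -0.0787 F [3.4 1.8 1.7] g 30.0 shift [0.027 0.004] q6 -1.17
time: 20.27
2 20.52 turned 0.648 Mz 0.019 F [4.4 2.7 1.5] g 30.0 shift [ 0.122 -0.077] q6 -1.12
time: 20.78
3 21.02 turned 0.698 Mz 0.0409 F [4.7 2.7 1.4] g 30.0 shift [ 0.063 -0.037] q6 -1.07
```

Converted, 0.05 rad is 0.0125.

```bash
echo '0 0 0.0125 0 0.0004 0 0.02
0 0 0.0125 0 0.0004 0 0.02' | python3 jog.py|sed -n 1p
python3 -c "
from h import *
meas('4',5)"; echo '0 0 0.0125 0 0 0 0.02
0 0 0.0125 0 0 0 0.02' | python3 jog.py|sed -n 1p
python3 -c "
from h import *
meas('5',5)"; echo '0 0 0.0125 0 0 0 0.02
0 0 0.0125 0 0 0 0.02' | python3 jog.py|sed -n 1p
python3 -c "
from h import *
meas('6',5)"; echo '0 0 0.0125 0 0 0 0.02
0 0 0.0125 0 0 0 0.02' | python3 jog.py|sed -n 1p
python3 -c "
from h import *
meas('7',5)"
```

```text
time: 21.28
4 21.52 turned 0.749 Mz 0.0619 F [1.8 1.1 2.7] g 30.0 shift [-0.027  0.107] q6 -1.02
time: 21.78
5 22.02 turned 0.799 Mz 0.0388 F [2.6 1.6 3.1] g 30.0 shift [-0.071  0.145] q6 -0.97
time: 22.28
6 22.52 turned 0.849 Mz 0.0364 F [3.1 2.2 3.3] g 30.0 shift [-0.08   0.208] q6 -0.92
time: 22.78
7 23.02 turned 0.898 Mz 0.0297 F [4.5 2.7 3.3] g 30.0 shift [-0.142  0.267] q6 -0.87
```

The phase shift shows the mould has been sliding toward the screw since about 0.72 rad, while the torque stays flat at around 0.035 Nm. I'll keep the same step size.

Converted, 0.05 rad is 0.0125.

```bash
echo '0 0 0.0125 0 0.0002 0 0.02
0 0 0.0125 0 0.0002 0 0.02' | python3 jog.py|sed -n 1p
python3 -c "
from h import *
meas('8',5)"; echo '0 0 0.0125 0 0 0 0.02
0 0 0.0125 0 0 0 0.02' | python3 jog.py|sed -n 1p
python3 -c "
from h import *
meas('9',5)"; echo '0 0 0.0125 0 0 0 0.02
0 0 0.0125 0 0 0 0.02' | python3 jog.py|sed -n 1p
python3 -c "
from h import *
meas('10',5)"
```

```text
time: 23.28
8 23.52 turned 0.949 Mz 0.0513 F [2.5 1.7 4.4] g 30.0 shift [-0.066  0.297] q6 -0.82
time: 23.78
9 24.02 turned 0.999 Mz 0.0757 F [3.4 1.6 4.1] g 30.0 shift [-0.063  0.342] q6 -0.77
time: 24.28
10 24.52 turned 1.049 Mz 0.0446 F [3.9 1.8 3.3] g 30.0 shift [-0.032  0.434] q6 -0.72
```

Converted, 0.05 rad is 0.0125.

```bash
echo '0 0 0.0125 0 0.0002 0 0.02
0 0 0.0125 0 0.0002 0 0.02' | python3 jog.py|sed -n 1p
python3 -c "
from h import *
meas('11',6)"; echo '0 0 0.0125 0 0 0 0.02
0 0 0.0125 0 0 0 0.02' | python3 jog.py|sed -n 1p
python3 -c "
from h import *
meas('12',6)"; echo '0 0 0.0125 0 0 0 0.02
0 0 0.0125 0 0 0 0.02' | python3 jog.py|sed -n 1p
python3 -c "
from h import *
meas('13',6)"
```

```text
time: 24.78
11 25.07 turned 1.099 Mz 0.0629 F [2.2 0.9 5.1] g 30.0 shift [-0.088  0.48 ] q6 -0.67
time: 25.32
12 25.62 turned 1.149 Mz 0.0666 F [2.2 0.5 4.5] g 30.0 shift [-0.165  0.421] q6 -0.62
time: 25.88
13 26.18 turned 1.199 Mz 0.0558 F [2.6 0.7 4.6] g 30.0 shift [-0.13   0.503] q6 -0.57
```

Converted, 0.05 rad is 0.0125.

```bash
echo '0 0 0.0125 0 0 0 0.02
0 0 0.0125 0 0 0 0.02' | python3 jog.py|sed -n 1p
python3 -c "
from h import *
meas('14',6)"; echo '0 0 0.0125 0 0 0 0.02
0 0 0.0125 0 0 0 0.02' | python3 jog.py|sed -n 1p
python3 -c "
from h import *
meas('15',6)"; ls m_*.npy | wc -l
```

```text
time: 26.42
14 26.73 turned 1.249 Mz 0.0473 F [3.7 0.2 3.7] g 30.0 shift [-0.231  0.531] q6 -0.52
time: 26.98
15 27.27 turned 1.299 Mz 0.0601 F [4.6 0.4 3.4] g 30.0 shift [-0.235  0.572] q6 -0.47
16
```

Converted, 0.05 rad is 0.0125.

```bash
echo '0 0 0.0125 0 0.0001 0 0.02
0 0 0.0125 0 0.0001 0 0.02' | python3 jog.py|sed -n 1p
python3 -c "
from h import *
meas('16',6)"; echo '0 0 0.0125 0 0 0 0.02
0 0 0.0125 0 0 0 0.02' | python3 jog.py|sed -n 1p
python3 -c "
from h import *
meas('17',6)"
```

```text
time: 27.52
16 27.82 turned 1.349 Mz 0.057 F [5.  0.2 3.3] g 30.0 shift [-0.219  0.578] q6 -0.42
time: 28.08
17 28.38 turned 1.399 Mz 0.0619 F [ 5.5 -0.4  3.1] g 30.0 shift [-0.248  0.611] q6 -0.37
```

Converted, 0.05 rad is 0.0125.

```bash
echo '0 0 0.0125 0 0.0004 0 0.02
0 0 0.0125 0 0.0004 0 0.02' | python3 jog.py|sed -n 1p
python3 -c "
from h import *
meas('18',5)"; echo '0 0 0.0125 0 0 0 0.02
0 0 0.0125 0 0 0 0.02' | python3 jog.py|sed -n 1p
python3 -c "
from h import *
meas('19',5)"
```

```text
time: 28.62
18 28.88 turned 1.449 Mz 0.029 F [1.4 0.4 4.9] g 30.0 shift [-0.244  0.598] q6 -0.32
time: 29.12
19 29.38 turned 1.498 Mz 0.0183 F [ 0.8 -0.3  5. ] g 30.0 shift [-0.25   0.655] q6 -0.27
```

Converted, 0.05 rad is 0.0125.

```bash
echo '0 0 0.0125 0 0 0 0.02
0 0 0.0125 0 0 0 0.02' | python3 jog.py|sed -n 1p
python3 -c "
from h import *
meas('20',5)"
```

```text
time: 29.62
20 29.88 turned 1.547 Mz 0.0224 F [1.1 0.1 5.3] g 30.0 shift [-0.292  0.676] q6 -0.22
```

```bash
cat > ecc.py <<'E'
from h import *
import sys
b=np.load("m_0.npy")
c=pix("side",[.4931,-.0415,.067]);print("mould px",c.round(0),end=" ")
def ecc(tag):
    i=np.load(f"m_{tag}.npy")
    for n,(x,y,w,h) in dict(mould_end=(319,210,26,24),jaw=(346,192,20,20),lug=(306,220,20,20),plate=(322,238,16,18)).items():
        W=np.array([[1,0,0],[0,1,0]],np.float32)
        try: 
            r,W=cv2.findTransformECC(b[y:y+h,x:x+w],i[y-6:y+h+6,x-6:x+w+6],np.array([[1,0,6],[0,1,6]],np.float32),cv2.MOTION_TRANSLATION,(3,200,1e-6),None,3);print(tag,n,(W[:,2]-6).round(2),round(r,3),end=" | ")
        except cv2.error as e: print(n,"fail",end=" ")
    print()
for t in sys.argv[1:]: ecc(t)
E
python3 ecc.py 1 4 7 10 13 16 18 20
```

```text
mould px [338. 213.] 1 mould_end [ 0.04 -0.09] 0.994 | 1 jaw [-0.13  0.  ] 0.972 | 1 lug [-0.04 -0.04] 0.996 | 1 plate [ 0.01 -0.05] 0.996 | 
4 mould_end [0.01 0.  ] 0.994 | 4 jaw [-0.2   0.03] 0.964 | 4 lug [-0.05 -0.05] 0.995 | 4 plate [ 0.   -0.05] 0.996 | 
7 mould_end [-0.11  0.13] 0.992 | 7 jaw [-0.23  0.11] 0.957 | 7 lug [-0.12 -0.02] 0.993 | 7 plate [ 0.01 -0.05] 0.996 | 
10 mould_end [-0.17  0.18] 0.989 | 10 jaw [-0.35  0.03] 0.937 | 10 lug [-0.12 -0.02] 0.992 | 10 plate [ 0.01 -0.04] 0.996 | 
13 mould_end [-0.25  0.29] 0.983 | 13 jaw [-0.36  0.05] 0.917 | 13 lug [-0.16 -0.02] 0.987 | 13 plate [ 0.01 -0.04] 0.996 | 
16 mould_end [-0.38  0.38] 0.977 | 16 jaw [-0.59  0.07] 0.905 | 16 lug [-0.19 -0.02] 0.985 | 16 plate [ 0.01 -0.05] 0.996 | 
18 mould_end [-0.45  0.45] 0.972 | 18 jaw [-0.62  0.06] 0.907 | 18 lug [-0.17  0.03] 0.981 | 18 plate [ 0.01 -0.04] 0.996 | 
20 mould_end [-0.5   0.48] 0.968 | 20 jaw [-0.68  0.03] 0.896 | 20 lug [-0.24  0.01] 0.976 | 20 plate [ 0.   -0.04] 0.996 |
```

The mould end is still moving steadily (-0.50, 0.48 px), the plate is static, and contact with the screw is still to come. I'll keep stepping.

Converted, 0.05 rad is 0.0125.

```bash
echo '0 0 0.0125 0 0 0 0.02
0 0 0.0125 0 0 0 0.02' | python3 jog.py|sed -n 1p
python3 -c "
from h import *
meas('21',4)"; echo '0 0 0.0125 0 0 0 0.02
0 0 0.0125 0 0 0 0.02' | python3 jog.py|sed -n 1p
python3 -c "
from h import *
meas('22',4)"; python3 ecc.py 21 22
```

```text
time: 30.12
21 30.32 turned 1.597 Mz 0.0436 F [ 0.9 -0.1  4.7] g 30.0 shift [-0.255  0.74 ] q6 -0.17
time: 30.58
22 30.77 turned 1.648 Mz 0.0904 F [ 1.5 -0.6  5.1] g 30.0 shift [-0.219  0.749] q6 -0.12
mould px [338. 213.] 21 mould_end [-0.55  0.51] 0.967 | 21 jaw [-0.58  0.03] 0.889 | 21 lug [-0.23 -0.  ] 0.976 | 21 plate [ 0.01 -0.04] 0.996 | 
22 mould_end [-0.55  0.51] 0.965 | 22 jaw [-0.56 -0.01] 0.878 | 22 lug [-0.23 -0.02] 0.977 | 22 plate [ 0.01 -0.05] 0.996 |
```

Converted, 0.05 rad is 0.0125.

```bash
echo '0 0 0.0125 0 0 0 0.02
0 0 0.0125 0 0 0 0.02' | python3 jog.py|sed -n 1p
python3 -c "
from h import *
meas('23',4)"; python3 ecc.py 23
```

```text
time: 31.02
23 31.23 turned 1.699 Mz 0.0797 F [ 1.6 -1.2  5. ] g 30.0 shift [-0.263  0.737] q6 -0.07
mould px [338. 213.] 23 mould_end [-0.55  0.51] 0.965 | 23 jaw [-0.4   0.07] 0.881 | 23 lug [-0.23 -0.02] 0.977 | 23 plate [ 0.02 -0.05] 0.996 |
```

The mould stopped at about 1.59 rad. Since then the knob has turned about 0.11 rad and the torque has risen about 0.06 Nm, and both point to roughly 10 N. I'll release here.

```bash
echo '0 0 0 0 0 0 0.06
0 0 0 0 0 0 0.06
0 0 0 0 0 0 0.06
0 0 0 0 0 -0.03 0.06
0 0 0 0 0 -0.08 0.06' | python3 jog.py; echo '0 0 0 -0.06 0 0 0.06
0 0 0 -0.12 0 0 0.06
0 0 0 -0.18 0 0 0.06
0 0 0 -0.24 0 0 0.06
0 0 0 -0.28 0 0 0.06
0 0 0 -0.28 0 0 0.06' | python3 jog.py
python3 - <<'E'
from h import *
t=robot.read_camera("top")[:,:,::-1];cv2.imwrite("pics/n_t.png",t);st()
b=cv2.imread("pics/j_t.png",0).astype(np.float32);i=cv2.cvtColor(t,cv2.COLOR_BGR2GRAY).astype(np.float32)
for n,(x,y,w,h) in dict(mould=(322,215,44,36),jaw=(368,226,12,24),plateL=(292,200,22,50),slotline=(320,212,50,7),ring=(383,227,24,30),tin=(240,172,34,34),brush=(185,135,50,62),spanner=(440,202,34,70)).items():
    r,W=cv2.findTransformECC(b[y:y+h,x:x+w],i[y-8:y+h+8,x-8:x+w+8],np.array([[1,0,8],[0,1,8]],np.float32),cv2.MOTION_TRANSLATION,(3,200,1e-6),None,3);print(n,(W[:,2]-8).round(2),round(r,3))
E
```

```text
time: 31.85
eef_pos: [0.4683, -0.1688, 0.1507]
orientation: [0.813, 0.583, -0.001, -0.001]
contact_force: [0.7, -1.0, 0.0]
grip_width: 0.0598
grasp_force: 0.0
time: 32.6
eef_pos: [0.3782, -0.4363, 0.1507]
orientation: [0.814, 0.582, -0.0, -0.001]
contact_force: [1.5, 0.2, 0.7]
grip_width: 0.0604
grasp_force: 0.0
32.65 [ 0.3788 -0.435   0.1508] yaw 1.2423 z [-6.e-04  1.e-03 -1.e+00] F [-0.04 -0.04 -0.17] M [ 0.047 -0.011 -0.009] w 0.06 0.0 q [-0.899 -0.079  1.72   0.     1.502 -0.57 ]
mould [-2.27 -0.39] 0.963
jaw [-3.82 -0.51] 0.965
plateL [-0.01 -0.03] 0.996
slotline [ 0.29 -0.01] 0.979
ring [0.12 0.05] 0.983
tin [-0.01  0.02] 0.999
brush [ 0.01 -0.01] 0.999
spanner [-0.02  0.86] 0.577
```

```bash
python3 -c "
from rig import robot
print(robot.finish_job())"
```

```text
the job is handed in; nothing more can be done
None
```

The job is handed in: the mould lies cavity up on the bed, nipped against the end screw at about 10 N (from turn past contact and torque rise); ring, carriage, tin and brush did not move in the before/after pictures, the spanner check was inconclusive though I never went near it, and I viewed 12 pictures, over the limit of 10.

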